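# Lock the spinning sample stage, tighten its wing nut, free it again

## Task

The sample on the rotary inspection stage is still loose, and the turntable spins freely, so its red wing nut cannot be tightened as it is. Push the blue clamp handle down over centre so that it stays locked and brakes the turntable, turn the wing nut clockwise until it is fully tight, in line with the yellow strap, then press the orange release lever so that the clamp springs fully open, and leave everything free. Do not disturb the loose things lying around.

Things in the scene. Friction and masses are not known exactly. Their poses are not given: they have to be found in the camera images.
- stage: The fixed rotary stage on an aluminium base plate (190 x 390 x 12 mm, from 90 mm on its -x side to 100 mm on its +x side, from -290 to +100 mm along its y). Origin: on the turntable's axis, at table height; z up. The turntable is at the origin, the clamp at -y of it: rubber pad, grey bracket (68 mm tall, 150 mm out), then the blue handle, which lies towards -y when closed; the release lever sticks out to +x beside the handle.
- turntable (a joint): Angle of the turntable (rad, anticlockwise from above, 0 when the yellow strap points along the stage's x). Steel disc, 150 mm across, its top 40 mm above the table, spins almost without friction (0.012 N m) unless the clamp's pad is pressed on its rim; then it holds more than 1 N m. It carries the black sample under a yellow strap 104 x 26 mm whose top is 62 mm above the table.
- wing (a joint): Angle of the red wing nut relative to the turntable (rad), growing clockwise seen from above: 0 = fully loose, 1.45 = fully tight, a hard stop, where its bar lies parallel to the yellow strap. The bar's direction in the stage's frame is turntable angle + 1.45 - wing angle, anticlockwise from the stage's x. It starts 0.75 to 1.4 rad short of tight; stiff to turn (0.15 N m), so with the clamp open the turntable just goes round with it. It stays where it is left.
- wing_grip (a point): Centre of the red wing nut's bar: 72 mm long, 18 mm thick, 26 mm high, on the turntable's axis, 91 mm above the table (78 to 104 mm). Clear space of 16 mm between bar and strap. Its x axis runs along the bar.
- clamp_handle (a joint): Angle of the blue clamp handle (rad): 0 = fully open, the handle standing 54 degrees above level, leaning to the stage's -y; it is pushed over towards -y and down. 0.80 is the centre point, 0.98 = locked, a hard stop, the handle about level. Before the centre point it springs back open, past it it stays locked. Pushing it near the end takes about 6 N, pulling it up out of lock about 3 N there.
- handle_pivot (a point): Pivot of the clamp handle: 150 mm to the stage's -y from its origin, 55 mm above the table. The handle swings in the stage's y-z plane through it; its elevation is 0.95 rad minus the handle angle.
- handle_end (a point): Free end of the blue clamp handle, 114 mm from the pivot, on the handle's middle line. The blue grip is 56 mm long (58 to 114 mm from the pivot), 30 mm wide, 18 mm thick.
- release_lever (a joint): Angle of the orange release lever (rad): 0 = at rest (sprung back), grows as its pad is pressed down, 0.45 = end of travel. Pressed beyond about 0.35 with the clamp locked it kicks the handle up past the centre, and the handle springs fully open by itself.
- release_pad (a point): Middle of the top of the orange pad of the release lever: pad 40 x 36 mm, 50 mm above the table at rest, 92 mm to the stage's +x and 225 mm to its -y from its origin. It goes down 24 mm at the end of travel (and inwards by 10 mm), pivoting about a pin 58 mm nearer the handle; takes about 3 N.
- screwdriver: Bystander: green-handled screwdriver, 170 mm, lying on the table on the robot's side of the stage. Leave alone.
- sample_case: Bystander: white and blue case 70 x 90 x 26 mm beyond the stage. Leave alone.
- spare_sample: Bystander: black sample block 60 x 30 x 18 mm to the left of the stage. Leave alone.
- cleaner: Bystander: bottle 52 mm across, 130 mm tall. Leave alone.
- jar: Bystander: jar 60 mm across, 60 mm tall. Leave alone.
- brush: Bystander: brush, 160 mm. Leave alone.
- weight: Bystander: brass weight 44 mm across, 47 mm tall. Leave alone.

How it is judged (in metres and radians):
On the way, in this order (a step that is already met when the one before it is completed fails the run):
1. the clamp handle is pushed over centre and locked, bracing the turntable (value of joint clamp_handle above 0.9 rad), for 0.2 s.
2. the wing nut is fully tight while the clamp is locked (value of joint wing above 1.36 rad and value of joint clamp_handle above 0.9 rad), for 0.2 s.
3. the release lever is pressed and the handle has sprung open (value of joint release_lever above 0.1 rad and value of joint clamp_handle below 0.6 rad), for 0.02 s.
At the end, for the whole second after the job is handed in: The wing nut is tight (within 0.09 rad of its stop), the clamp handle is fully open (within 0.15 rad), the release lever is back at rest (within 0.08 rad) and the turntable stands still (value of joint wing above 1.36 rad and value of joint clamp_handle below 0.15 rad and value of joint release_lever below 0.08 rad and velocity of joint turntable between -0.2 and 0.2 rad/s); the robot touches nothing.
It fails at once if a bystander is moved by more than 30 mm (distance of any of screwdriver, sample_case, spare_sample, cleaner, jar, brush, weight from where it was at the start of the episode above 0.03 m).
It also fails if it takes over 51 s, if anything falls off the work surface, if the arm or the gripper's body presses on something with over 40 N, if the wrist force passes 120 N, or if a joint passes its speed limit or range.

## Robot

A 7-joint arm with a two-finger parallel gripper is mounted at the origin on the work surface. World frame = base frame: x ahead of the robot, y to its left, z up, the work surface at z = 0. Lengths are in mm, angles in rad, forces in N, time in s.
With the tool pointing down it reaches from about 425 to 925 mm from the base axis. Payload 6.8 kg.
Tool frame: the origin (TCP) lies at the very end of the fingers, on their centre line; the grasp point (between the pads) lies 19 mm behind it (robot.hold_point_z is the distance from the TCP to the grasp point, in mm); z points along the fingers, y is the direction in which the jaws open and shut (so a half turn about z gives the same grasp; the last joint's range is limited). The gripper opens to 85 mm and grips with 20 to 120 N. Pads are 22 mm wide; open, the fingers measure 114 mm over their backs; the gripper's body (76 mm by 85 mm) begins 54 mm behind the grasp point. The pads swing forward as they close: fully open they stand 13 mm farther back than shut.
Start: joints at [-1.309, 0.477, 0.022, 1.555, -0.011, 1.109, -0.083], TCP at [243.962, 629.389, 192.308] pointing down, gripper open.
Joint ranges: [-2.96, 2.96], [-0.34, 2.1], [-1.41, 1.46], [0.24, 2.44], [-1.37, 4.51], [0.17, 1.92], [-2.96, 2.96]. Speed limits (rad/s): [2.39, 2.39, 3.14, 3.14, 3.14, 3.14, 3.14].

## Interface

Orientations are given as a rotation vector (axis times angle).
In Python, from workcell import robot, eyes, order gives the robot as it stands.
- The arm moves only by the tool jog_arm, never from a script. Its argument "rows" is text: rows parted by semicolons, each of 5 numbers parted by spaces: the closure, from -1 (fully open) to 1 (shut), then the shift along the world's x, y, z in m, then the turn about the world's z in rad. In form: fingers dx dy dz yaw; .... A call has 1 to 5 rows; each row is the pose to reach, as a shift and turn from the pose commanded when the call began; what a row does not reach only later rows make up. A row lasts 1/10 s, in which the tool goes at most 50 mm and 8.59 degrees, less where a joint would pass 70% of its speed; a pose out of reach is approached as far as the arm can. A call with a gripper value outside its range is refused whole. The fingers move at their own pace and stop on an object; "grip_force" is the grip in N (left out, the last holds). Time passes only in rows, so rows that repeat a pose let the fingers close. It gives the time, the measured TCP pose, the force and the opening at its end, in the units of the state.
- robot.observe(): the state, without advancing time (a new reading comes with each control period).
- eyes.grab_frame(name): name is "scene" or "top" or "wrist"; returns the picture (400x640x3 uint8, red, green, blue); there is no depth.
- eyes.get_calibration(name): a dict with "vertical_fov" (degrees; the focal length in pixels is half the picture's height over the tangent of half this angle, whatever the lens; pixels are square), "cx", "cy" (the principal point, pixels), "view" (4x4, takes a point from world to camera coordinates); the wrist camera has in their place "T_tool_cam" (4x4, takes a point from camera to tool coordinates, whose origin is the TCP and whose axes are the flange's). Camera axes: x right, y down, z forward; pixel columns grow to the right and rows downward; lengths in mm; the calibration is good to about 2 mm. A picture is of the moment at which its call begins: read the wrist's pose just before it. get_calibration takes no time and is no camera call.
- order.close_job(): hands the job in, once; it reports no verdict.
The state is a dict: "time": time; "joint_positions": joint angles; "joint_velocities": joint speeds; "effort": joint torques, N m; "tcp_pos": TCP position; "tool_rot": TCP orientation; "contact_force": force on the tool from outside, world axes, zero at the start; "ft_torque": the same for the moment, N m; "gripper_width": finger opening in mm.
Only numpy, scipy, OpenCV 4.12 (cv2) and the standard library are available. Lean on these libraries where they do the work, as an engineer would, in place of code of your own. Each camera call takes 0.05 s, during which the arm holds its last target.

## Working session

There is one attempt and no reset: what is moved stays moved. The work goes in short steps, Python scripts to look and compute and a tool call to move; the robot and the scene stay as the last step left them, time stands still between calls to the robot, and variables do not carry over. Pictures are saved under pics/ and viewed, and the job is handed in when it is done.

Besides the shell and the picture viewer there is one more tool, called after "Request:" as name(argument=value, ...) on one line, values as JSON. jog_arm: Moves the arm, as the interface text tells. Its arguments: {"type":"object","properties":{"rows":{"type":"string"},"grip_force":{"type":"number"}},"required":["rows"]}

```bash
mkdir -p pics; ls; cat > h.py <<'E'
import numpy as np,cv2
from workcell import robot,eyes,order
def save(n,f):
    im=eyes.grab_frame(n); cv2.imwrite(f'pics/{f}.png',cv2.cvtColor(im,cv2.COLOR_RGB2BGR)); return im
def K(c): 
    f=200/np.tan(np.radians(c['vertical_fov'])/2); return f
def ray(n,u,v,z):
    c=eyes.get_calibration(n); V=np.array(c['view']); f=K(c)
    d=V[:3,:3].T@np.array([(u-c['cx'])/f,(v-c['cy'])/f,1]); o=-V[:3,:3].T@V[:3,3]
    return o+d*(z-o[2])/d[2]
def proj(n,p):
    c=eyes.get_calibration(n); V=np.array(c['view']); f=K(c)
    q=V[:3,:3]@np.array(p)+V[:3,3]; return f*q[0]/q[2]+c['cx'],f*q[1]/q[2]+c['cy']
E
python3 - <<'E'
from h import *
save('scene','s0');save('top','t0')
for n in('scene','top'):print(eyes.get_calibration(n))
print(robot.observe())
E
```

```text
pics
{'vertical_fov': 48.49204485709764, 'cx': 316.64659105026857, 'cy': 199.17847899581056, 'view': array([[-7.36957347e-01,  6.75876667e-01, -9.19779303e-03,
         3.77692547e+02],
       [ 4.71704480e-01,  5.04492139e-01, -7.23175335e-01,
        -1.61169784e+02],
       [-4.84137121e-01, -5.37288017e-01, -6.90603240e-01,
         1.56502543e+03],
       [ 0.00000000e+00,  0.00000000e+00,  0.00000000e+00,
         1.00000000e+00]])}
{'vertical_fov': 51.88098264731458, 'cx': 321.9566805162258, 'cy': 197.83649679122817, 'view': array([[ 2.89182263e-02, -9.99578189e-01, -2.67953140e-03,
        -4.50257132e+00],
       [-9.81344672e-01, -2.78807957e-02, -1.90224330e-01,
         5.17285295e+02],
       [ 1.90069384e-01,  8.13049409e-03, -9.81736994e-01,
         1.04319673e+03],
       [ 0.00000000e+00,  0.00000000e+00,  0.00000000e+00,
         1.00000000e+00]])}
{'time': 0.1, 'joint_positions': array([-1.30909284,  0.47771693,  0.02234696,  1.55629874, -0.0115043 ,
        1.10926667, -0.08311777]), 'joint_velocities': array([ 0.00126926, -0.00040212,  0.00148233, -0.00099099,  0.00010964,
       -0.00177528,  0.00095066]), 'effort': array([ 4.87420286e-03, -5.97761929e+01,  1.61400665e+00, -2.81952631e+01,
        1.28659874e-02,  4.97328394e-03, -1.55047303e-05]), 'tcp_pos': array([243.77805243, 628.84549979, 191.44612583]), 'tool_rot': array([-5.77553336e-01, -3.08786560e+00,  2.43672168e-03]), 'contact_force': array([-0.51640702,  0.12132083,  0.53297468]), 'ft_torque': array([ 0.02810033, -0.0018209 ,  0.02433737]), 'gripper_width': 85.56161308651714}
```

View pics/s0.png

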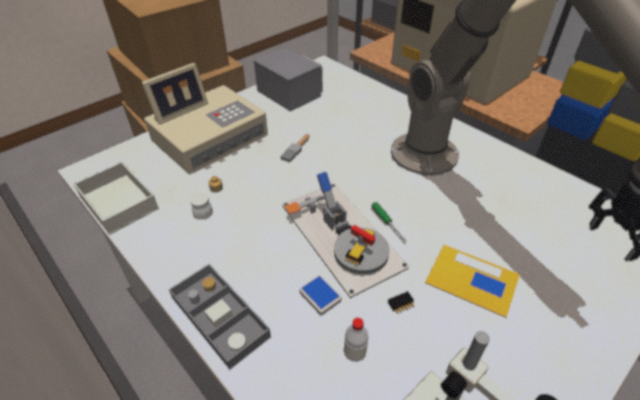

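View pics/t0.png

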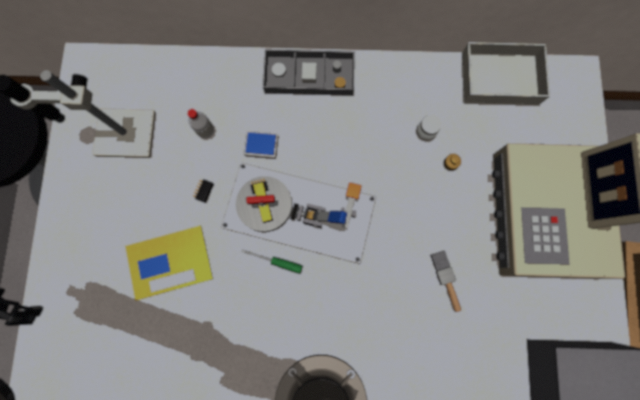

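```bash
cat > m.py <<'E'
from h import *
im=cv2.cvtColor(cv2.imread('pics/t0.png'),cv2.COLOR_BGR2RGB).astype(int)
r,g,b=im[...,0],im[...,1],im[...,2]
U,V=np.meshgrid(range(640),range(400)); roi=(U>215)&(U<385)&(V>155)&(V<270)
def c(mask,z,name):
    m=(mask&roi).astype(np.uint8); n,l,s,ce=cv2.connectedComponentsWithStats(m)
    for i in range(1,n):
        if s[i,4]<25: continue
        pts=np.argwhere(l==i)[:,::-1].astype(float)
        w=np.array([ray('top',u,v,z)[:2] for u,v in pts]); mu=w.mean(0); e,vec=np.linalg.eigh(np.cov((w-mu).T)); d=vec[:,1]
        print(name,ce[i],s[i],'w',mu.round(1),'axis',np.arctan2(d[1],d[0]).round(3),np.sqrt(e*12).round(1))
c((r>140)&(g<60)&(b<60),104,'red'); c((r>140)&(g>130)&(b<80),62,'yellow')
c((b>110)&(r<80),140,'blue'); c((r>180)&(g>90)&(g<170)&(b<110),50,'orange')
for n,uv in dict(a=(243,167),b=(372,198),c_=(358,259),d=(225,226)).items(): print(n,ray('top',*uv,12)[:2].round(1))
crop=cv2.imread('pics/t0.png')[150:275,210:390]; cv2.imwrite('pics/t0c.png',cv2.resize(crop,None,fx=4.4,fy=4.4,interpolation=cv2.INTER_CUBIC))
E
python3 m.py
```

```text
red [259.82407407 198.52777778] [247 196  26   6 108] w [500.5 166.6] axis 1.689 [11. 65.]
yellow [259.22222222 189.23333333] [255 183  10  12  90] w [533.2 176.4] axis -2.734 [21.1 30.6]
yellow [265.05172414 212.86206897] [260 206  11  15 116] w [470.7 157.5] axis -2.82 [21.4 37.5]
blue [341.43835616 215.57534247] [331 211  16  11  73] w [457.5 -38.7] axis -2.431 [21.9 31.1]
a [605.9 233.6]
b [ 527.9 -127. ]
c_ [360.7 -90.5]
d [439.1 271.7]
```

View pics/t0c.png

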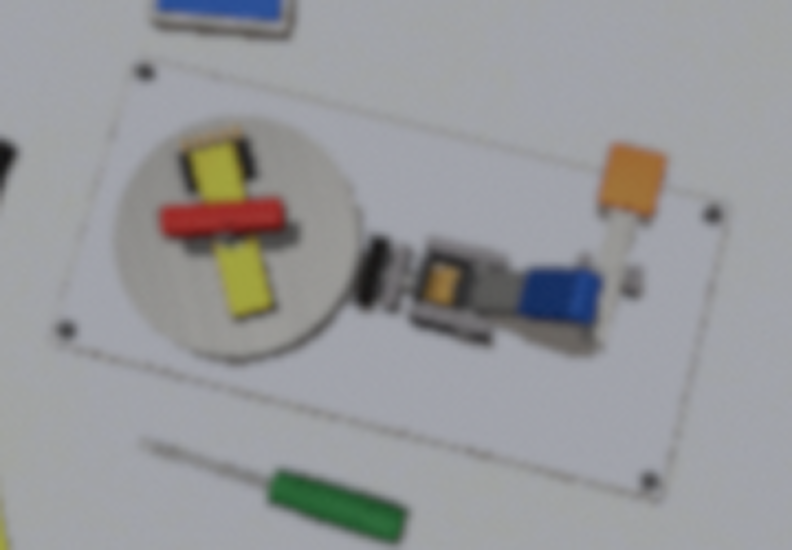

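```bash
cat >> h.py <<'E'
O=np.array([498.7,165.9]); th=-0.214
def S(x,y):
    c,s=np.cos(th),np.sin(th); return O+np.array([c*x-s*y,s*x+c*y])
def inv(p):
    c,s=np.cos(th),np.sin(th); d=np.array(p)[:2]-O; return np.array([c*d[0]+s*d[1],-s*d[0]+c*d[1]])
def st():
    from scipy.spatial.transform import Rotation as R
    o=robot.observe(); M=R.from_rotvec(o['tool_rot']).as_matrix()
    print('t',o['time'],'tcp',o['tcp_pos'].round(1),'stage',inv(o['tcp_pos']).round(1),'ydir',np.arctan2(M[1,1],M[0,1]).round(3),'z',M[:,2].round(3),'F',o['contact_force'].round(1),'w',o['gripper_width'].round(1),'j7',o['joint_positions'][6].round(2))
    return o
E
python3 - <<'E'
from h import *
print('pad',ray('top',353.6,191,50),S(92,-225),inv(ray('top',353.6,191,50)))
for p in [(0,-216,148),(0,-183,102)]: print(proj('top',[*S(p[0],p[1]),p[2]]),proj('scene',[*S(p[0],p[1]),p[2]]))
for y,z in [(-150,170),(-187,137),(-234,61)]: print(S(0,y))
print('yhat',S(0,1)-O)
st()
E
```

```text
pad [538.08050841 -73.44330228  50.        ] [540.81808357 -73.50565373] [  89.31162937 -225.52045062]
(np.float64(344.2567728261179), np.float64(217.0691200065888)) (np.float64(320.8793738789889), np.float64(172.07334464055293))
(np.float64(330.51268846751), np.float64(216.58496733338418)) (np.float64(326.76418176526096), np.float64(190.65492647635577))
[466.84444819  19.32161203]
[458.98674541 -16.83439033]
[449.00533918 -62.76228523]
yhat [0.21237035 0.97718925]Traceback (most recent call last):
  File "<stdin>", line 6, in <module>
  File "h.py", line 22, in st
    print('t',o['time'],'tcp',o['tcp_pos'].round(1),'stage',inv(o['tcp_pos']).round(1),'ydir',np.arctan2(M[1,1],M[0,1]).round(3),'z',M[:,2].round(3),'F',o['contact_force'].round(1),'w',o['gripper_width'].round(1),'j7',o['joint_positions'][6].round(2))
                                                                                                                                                                                         ^^^^^^^^^^^^^^^^^^^^^^^^
AttributeError: 'float' object has no attribute 'round'
```

Request:
jog_arm(rows="1 0.016 -0.045 0 -0.14; 1 0.032 -0.09 0 -0.28; 1 0.048 -0.135 0 -0.42; 1 0.064 -0.18 0 -0.56; 1 0.08 -0.225 0 -0.7")

```text
time: 0.6
tcp_pos: [324.2, 402.2, 192.0]
tool_rot: [-1.609, -2.698, 0.001]
contact_force: [0.6, 0.8, 0.2]
gripper_width: 12.2
```

Request:
jog_arm(rows="1 0.016 -0.045 0 -0.14; 1 0.032 -0.09 0 -0.28; 1 0.048 -0.135 0 -0.42; 1 0.064 -0.18 0 -0.56; 1 0.08 -0.225 0 -0.714")

```text
time: 1.1
tcp_pos: [404.0, 177.4, 192.2]
tool_rot: [-2.446, -1.97, -0.0]
contact_force: [0.4, 0.5, -0.2]
gripper_width: -0.0
```

Request:
jog_arm(rows="1 0.016 -0.045 0 0; 1 0.032 -0.09 0 0; 1 0.048 -0.135 0 0; 1 0.0586 -0.1796 0 0; 1 0.0586 -0.1796 0 0")

```text
time: 1.6
tcp_pos: [463.1, -6.7, 192.6]
tool_rot: [2.449, 1.964, -0.001]
contact_force: [0.3, 0.4, -0.9]
gripper_width: 0.0
```

```bash
sed -i "s/o\['gripper_width'\].round(1)/round(o['gripper_width'],1)/" h.py; python3 - <<'E'
from h import *
st(); save('scene','s1')
im=cv2.imread('pics/s1.png')[100:300,220:460];cv2.imwrite('pics/s1c.png',cv2.resize(im,None,fx=3,fy=3))
E
```

```text
t 1.6 tcp [463.1  -6.7 192.6] stage [   1.9 -176.2] ydir -0.219 z [ 0.001 -0.002 -1.   ] F [ 0.3  0.4 -0.9] w 0.0 j7 -0.23
```

View pics/s1c.png

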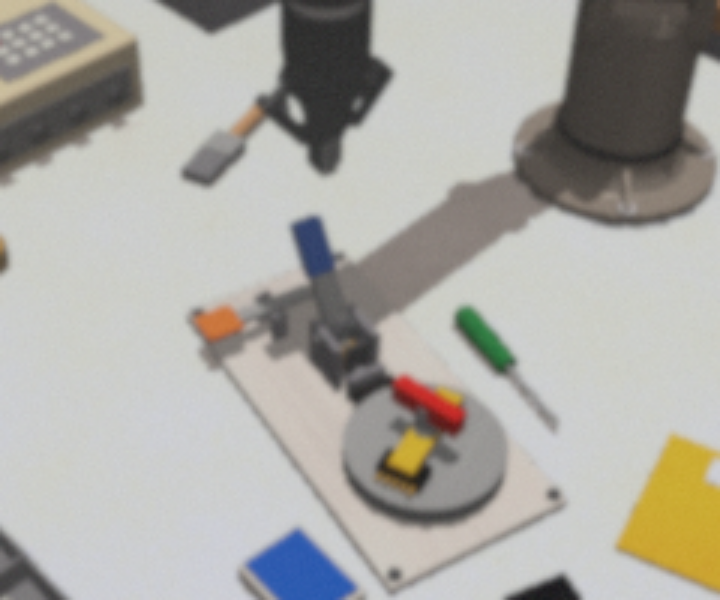

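Request:
jog_arm(rows="1 0.001 0.005 -0.03 0; 1 0.001 0.005 -0.045 0; 1 -0.0036 -0.0166 -0.054 0; 1 -0.0055 -0.026 -0.062 0; 1 -0.0076 -0.0352 -0.069 0")

```text
time: 2.15
tcp_pos: [454.2, -34.3, 122.5]
tool_rot: [-2.438, -1.979, 0.001]
contact_force: [-0.4, -0.2, -0.1]
gripper_width: 0.1
```

```bash
python3 - <<'E'
from h import *
st(); save('scene','s2')
im=cv2.imread('pics/s2.png')[100:300,220:460];cv2.imwrite('pics/s2c.png',cv2.resize(im,None,fx=3,fy=3))
st()
E
```

```text
t 2.15 tcp [454.2 -34.3 122.5] stage [  -0.9 -205.1] ydir -0.207 z [-0.001  0.    -1.   ] F [-0.4 -0.2 -0.1] w 0.1 j7 -0.06
t 2.2 tcp [453.2 -35.8 121.8] stage [  -1.6 -206.7] ydir -0.209 z [-0.003 -0.    -1.   ] F [-1.9 -1.1 -0.6] w 0.2 j7 -0.06
```

View pics/s2c.png

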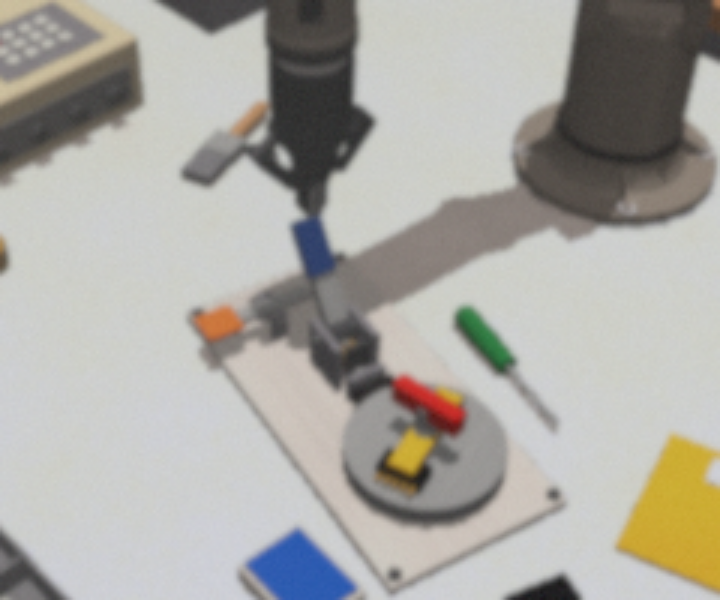

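```bash
python3 - <<'E'
from h import *
o=st(); 
for p in [o['tcp_pos'],[*S(0,-216.3),147.7],[*S(0,-150),55],[*S(0,-209),153]]:
    u,v=proj('scene',p); print((u-220)*3,(v-100)*3, u,v)
save('wrist','w2'); save('top','t2')
im=cv2.imread('pics/t2.png')[150:275,210:390];cv2.imwrite('pics/t2c.png',cv2.resize(im,None,fx=4.4,fy=4.4))
st()
E
```

```text
t 2.2 tcp [453.2 -35.8 121.8] stage [  -1.6 -206.7] ydir -0.209 z [-0.003 -0.    -1.   ] F [-1.9 -1.1 -0.6] w 0.2 j7 -0.06
309.09231531324673 241.87006471937568 323.03077177108224 180.62335490645856
302.47825150456555 216.2863652565051 320.8260838348552 172.0954550855017
337.6285083968419 327.4854155744322 332.5428361322806 209.16180519147738
306.3983596372056 216.2805300142034 322.1327865457352 172.09351000473447
t 2.3 tcp [454.3 -34.5 122.9] stage [  -0.8 -205.2] ydir -0.208 z [-0.001  0.    -1.   ] F [-0.5  0.6  0. ] w -0.2 j7 -0.07
```

View pics/w2.png

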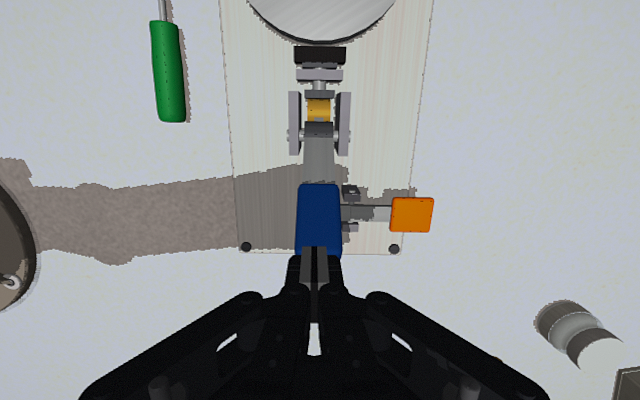

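View pics/t2c.png

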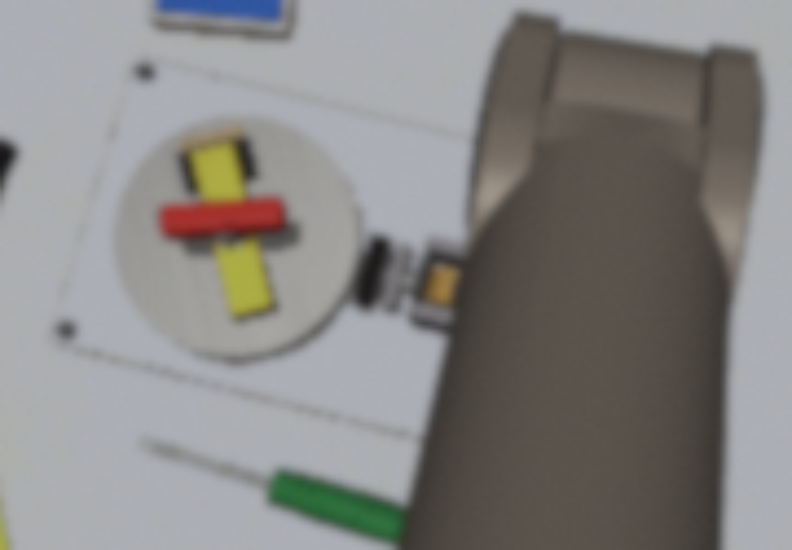

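```bash
cat >> h.py <<'E'
def wp(o,p):
    from scipy.spatial.transform import Rotation as R
    c=eyes.get_calibration('wrist'); T=np.array(c['T_tool_cam']); W=np.eye(4); W[:3,:3]=R.from_rotvec(o['tool_rot']).as_matrix(); W[:3,3]=o['tcp_pos']
    C=W@T; q=np.linalg.inv(C)@np.array([*p,1]); f=K(c); return (f*q[0]/q[2]+c['cx']).round(1),(f*q[1]/q[2]+c['cy']).round(1),C[:3,3].round(0),inv(C[:3,3]).round(0)
E
python3 - <<'E'
from h import *
o=st(); print(wp(o,o['tcp_pos']))
for e in(.95,.8,.7):
  for x in (-15,15):
   for r in(58,114):
    y=-150-r*np.cos(e)+9*np.sin(e); z=55+r*np.sin(e)+9*np.cos(e); print(e,x,r,wp(o,[*S(x,y),z])[:2],[round(t) for t in ((proj('scene',[*S(x,y),z])-np.array([220,100]))*3)])
E
```

```text
t 2.3 tcp [454.3 -34.5 122.9] stage [  -0.8 -205.2] ydir -0.208 z [-0.001  0.    -1.   ] F [-0.5  0.6  0. ] w -0.2 j7 -0.07
(np.float64(313.7), np.float64(231.2), array([472.,  48., 304.]), array([  -1., -121.]))
0.95 -15 58 (np.float64(294.4), np.float64(185.7)) [337, 266]
0.95 -15 114 (np.float64(290.3), np.float64(257.6)) [320, 211]
0.95 15 58 (np.float64(335.9), np.float64(185.9)) [310, 277]
0.95 15 114 (np.float64(339.7), np.float64(257.9)) [293, 222]
0.8 -15 58 (np.float64(294.9), np.float64(193.8)) [333, 265]
0.8 -15 114 (np.float64(292.0), np.float64(268.7)) [312, 211]
0.8 15 58 (np.float64(335.1), np.float64(194.0)) [306, 276]
0.8 15 114 (np.float64(337.7), np.float64(268.9)) [285, 221]
0.7 -15 58 (np.float64(295.3), np.float64(198.1)) [331, 265]
0.7 -15 114 (np.float64(293.1), np.float64(273.1)) [308, 212]
0.7 15 58 (np.float64(334.6), np.float64(198.3)) [304, 276]
0.7 15 114 (np.float64(336.4), np.float64(273.4)) [281, 223]
```

```bash
python3 - <<'E'
from h import *
im=cv2.imread('pics/w2.png')[170:320,240:400];cv2.imwrite('pics/w2c.png',cv2.resize(im,None,fx=4,fy=4,interpolation=cv2.INTER_CUBIC))
a=cv2.imread('pics/s2.png')[140:200,290:360];b=cv2.imread('pics/s1.png')[140:200,290:360];cv2.imwrite('pics/s2d.png',cv2.resize(np.hstack([b,a]),None,fx=5.7,fy=5.7,interpolation=cv2.INTER_CUBIC))
print(proj('scene',[463.1,-6.7,192.6]),proj('scene',[454,-34.5,122.5]))
E
```

```text
(np.float64(327.6831538205262), np.float64(167.8782079137516)) (np.float64(323.1277419623944), np.float64(180.7759313235108))
```

View pics/w2c.png

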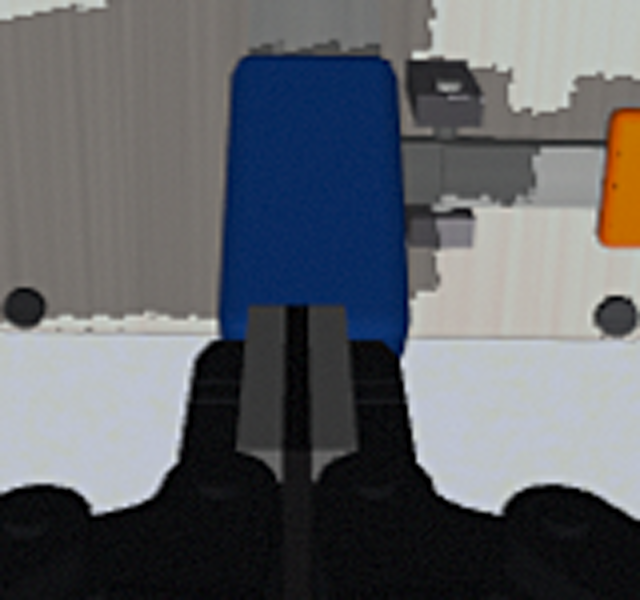

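View pics/s2d.png

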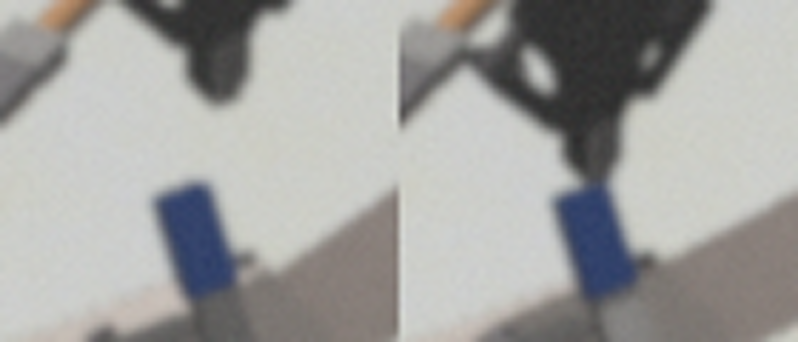

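```bash
python3 - <<'E'
from h import *
o=robot.observe()
for dz in (0,10,20,30,40,50):
    print(dz,[wp(o,[*(inv and S(-.8,-205.2+k)),122.9+dz])[:2] for k in(0,11)], proj('scene',[463.1,-6.7,192.6+dz]),proj('scene',[*S(-.8,-205.2+11),122.5+dz]))
print(eyes.get_calibration('wrist'))
E
```

```text
0 [(np.float64(313.8), np.float64(231.2)), (np.float64(313.9), np.float64(216.6))] (np.float64(327.6831538205262), np.float64(167.8782079137516)) (np.float64(325.02359678136077), np.float64(183.01586108722194))
10 [(np.float64(313.8), np.float64(237.5)), (np.float64(313.8), np.float64(222.3))] (np.float64(327.712522397301), np.float64(165.03261157019287)) (np.float64(325.0370398293999), np.float64(180.3893215656268))
20 [(np.float64(313.7), np.float64(244.4)), (np.float64(313.8), np.float64(228.6))] (np.float64(327.74222968565476), np.float64(162.15419659745305)) (np.float64(325.0506304439618), np.float64(177.73395009290104))
30 [(np.float64(313.7), np.float64(252.1)), (np.float64(313.8), np.float64(235.6))] (np.float64(327.7722815791798), np.float64(159.2423919503466)) (np.float64(325.0643710682487), np.float64(175.04926930949904))
40 [(np.float64(313.7), np.float64(260.8)), (np.float64(313.8), np.float64(243.4))] (np.float64(327.8026841089975), np.float64(156.29661325812705)) (np.float64(325.0782641996971), np.float64(172.33479125945))
50 [(np.float64(313.7), np.float64(270.5)), (np.float64(313.8), np.float64(252.3))] (np.float64(327.8334434477936), np.float64(153.31626243351008)) (np.float64(325.0923123914909), np.float64(169.5900170946926))
{'vertical_fov': 70.55687945956576, 'cx': 313.80139638138144, 'cy': 202.26094768722646, 'T_tool_cam': array([[-5.93459485e-04, -9.45730864e-01, -3.24950429e-01,
         8.39338085e+01],
       [ 9.99999797e-01, -6.36976427e-04,  2.75392844e-05,
         7.34493362e-02],
       [-2.33030515e-04, -3.24950347e-01,  9.45731049e-01,
        -1.81585544e+02],
       [ 0.00000000e+00,  0.00000000e+00,  0.00000000e+00,
         1.00000000e+00]])}
```

Request:
jog_arm(rows="1 0.004 0.0186 0 0; 1 0.004 0.0186 -0.005 0; 1 0.004 0.0186 -0.01 0; 1 0.004 0.0186 -0.015 0; 1 0.004 0.0186 -0.015 0")

```text
time: 2.8
tcp_pos: [458.2, -17.2, 107.6]
tool_rot: [-2.441, -1.977, 0.002]
contact_force: [0.3, 0.1, -0.1]
gripper_width: -0.0
```

```bash
python3 - <<'E'
from h import *
o=st(); save('scene','s3');save('wrist','w3')
a=cv2.imread('pics/w3.png')[100:350,200:440];b=cv2.imread('pics/s3.png')[140:200,290:360];b=cv2.resize(b,None,fx=6,fy=6,interpolation=cv2.INTER_CUBIC);a=cv2.resize(a,(360,360))
cv2.imwrite('pics/c3.png',np.hstack([b,a])); st()
E
```

```text
t 2.8 tcp [458.2 -17.2 107.6] stage [  -0.7 -187.6] ydir -0.21 z [-0.002 -0.    -1.   ] F [ 0.3  0.1 -0.1] w -0.0 j7 -0.08
t 2.9 tcp [458.7 -17.3 108.1] stage [  -0.2 -187.5] ydir -0.21 z [-0.001 -0.    -1.   ] F [-0.3 -0.   0. ] w -0.2 j7 -0.08
```

View pics/c3.png

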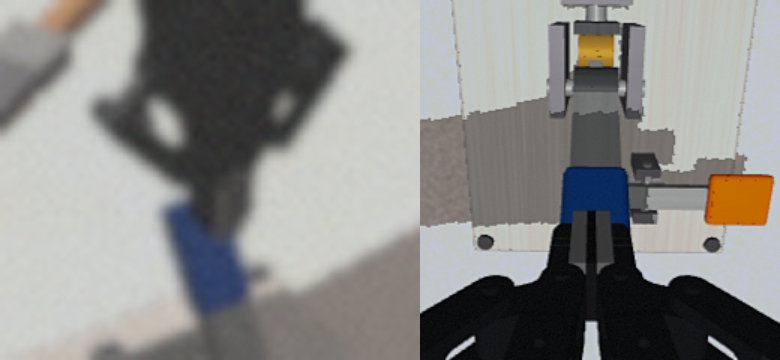

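Request:
jog_arm(rows="1 0 0 -0.006 0; 1 -0.002 -0.009 -0.012 0; 1 -0.0039 -0.018 -0.02 0; 1 -0.0055 -0.025 -0.029 0; 1 -0.007 -0.032 -0.039 0")

```text
time: 3.4
tcp_pos: [452.2, -49.9, 69.2]
tool_rot: [2.441, 1.976, 0.001]
contact_force: [-1.2, -0.1, 7.1]
gripper_width: 0.1
```

```bash
cat > look.py <<'E'
import sys
from h import *
n=sys.argv[1]; o=st(); save('scene','s'+n);save('wrist','w'+n)
a=cv2.imread(f'pics/w{n}.png')[50:400,150:500];b=cv2.imread(f'pics/s{n}.png')[140:210,285:355];b=cv2.resize(b,(390,390),interpolation=cv2.INTER_CUBIC);a=cv2.resize(a,(390,390))
cv2.imwrite(f'pics/c{n}.png',np.hstack([b,a])); st()
E
python3 look.py 4
```

```text
t 3.4 tcp [452.2 -49.9  69.2] stage [   0.3 -220.8] ydir -0.21 z [ 0.001  0.    -1.   ] F [-1.2 -0.1  7.1] w 0.1 j7 0.06
t 3.5 tcp [451.9 -50.3  68.8] stage [ 2.000e-01 -2.212e+02] ydir -0.211 z [ 0.    -0.001 -1.   ] F [ 0.6 -0.4  5.3] w -0.6 j7 0.06
```

View pics/c4.png

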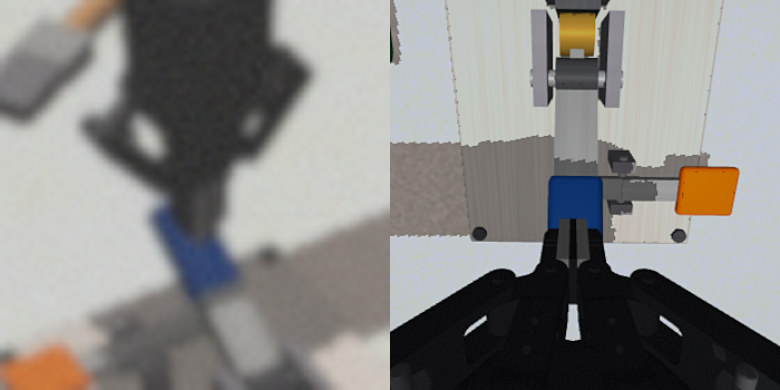

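Request:
jog_arm(rows="1 -0.001 -0.005 -0.01 0; 1 -0.002 -0.0095 -0.021 0; 1 -0.0027 -0.012 -0.03 0; 1 -0.0028 -0.013 -0.038 0; 1 -0.0028 -0.013 -0.041 0")

```text
time: 4.0
tcp_pos: [448.2, -61.7, 27.4]
tool_rot: [-2.44, -1.977, 0.002]
contact_force: [-0.3, 0.2, -0.2]
gripper_width: -0.4
```

```bash
python3 look.py 5
```

```text
t 4.0 tcp [448.2 -61.7  27.4] stage [  -1.  -233.1] ydir -0.209 z [-0.002  0.    -1.   ] F [-0.3  0.2 -0.2] w -0.4 j7 0.16
t 4.1 tcp [448.4 -61.5  27.7] stage [  -0.9 -232.9] ydir -0.209 z [-0.002  0.    -1.   ] F [-0.4 -0.5 -0.4] w 0.1 j7 0.16
```

View pics/c5.png

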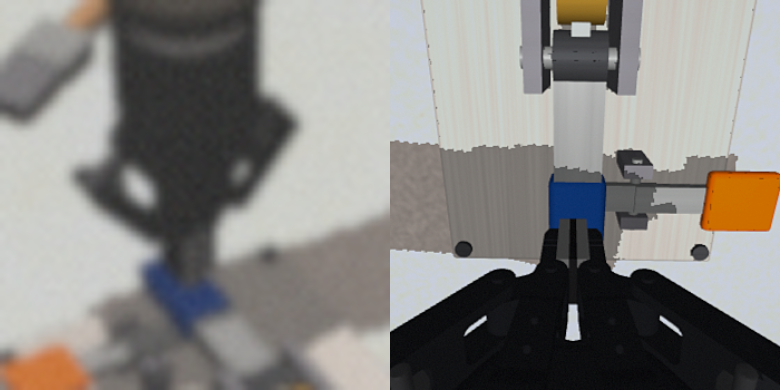

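Request:
jog_arm(rows="1 0 0 -0.002 0; 1 0 0 -0.004 0; 1 0 0 -0.006 0; 1 0 0 -0.007 0")

```text
time: 4.5
tcp_pos: [449.5, -61.6, 22.1]
tool_rot: [-2.441, -1.977, -0.002]
contact_force: [-6.1, 1.5, 26.5]
gripper_width: 0.0
```

Request:
jog_arm(rows="1 0 0 0.05 0; 1 0 0 0.1 0; 0 0.01 0.045 0.12 0.1; -1 0.02 0.09 0.12 0.2; -1 0.03 0.135 0.12 0.33")

```text
time: 5.0
tcp_pos: [480.1, 75.3, 142.6]
tool_rot: [2.078, 2.355, 0.005]
contact_force: [0.5, -0.4, -0.3]
gripper_width: 43.2
```

Request:
jog_arm(rows="-1 0.01 0.045 0 0; -1 0.02 0.093 0 0; -1 0.02 0.093 0 0; -1 0.02 0.093 0 0")

```text
time: 5.4
tcp_pos: [498.9, 167.2, 141.0]
tool_rot: [2.08, 2.355, -0.001]
contact_force: [0.7, -0.8, -1.4]
gripper_width: 85.2
```

```bash
python3 - <<'E'
from h import *
o=st(); save('wrist','w6'); save('scene','s6')
for p in [(*O,104),(*O,62),(*S(0,-150),55)]: print(wp(o,p)[:2])
im=cv2.imread('pics/s6.png')[100:300,220:460];cv2.imwrite('pics/s6c.png',cv2.resize(im,None,fx=3,fy=3))
E
```

```text
t 5.4 tcp [498.9 167.2 141. ] stage [-0.1  1.3] ydir 0.124 z [-0.    -0.001 -1.   ] F [ 0.7 -0.8 -1.4] w 85.2 j7 -0.13
(np.float64(313.3), np.float64(213.7))
(np.float64(313.4), np.float64(198.0))
(np.float64(270.5), np.float64(312.5))
```

View pics/w6.png

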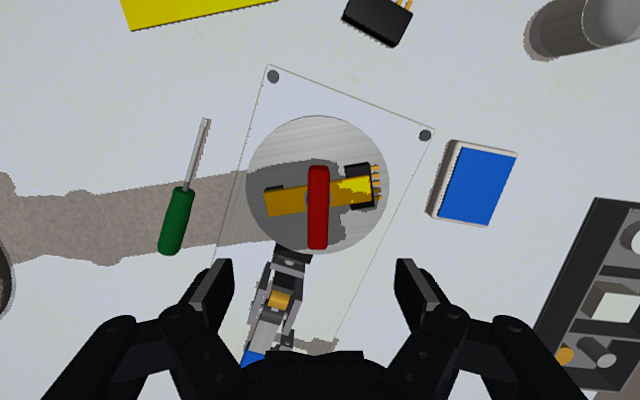

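View pics/s6c.png

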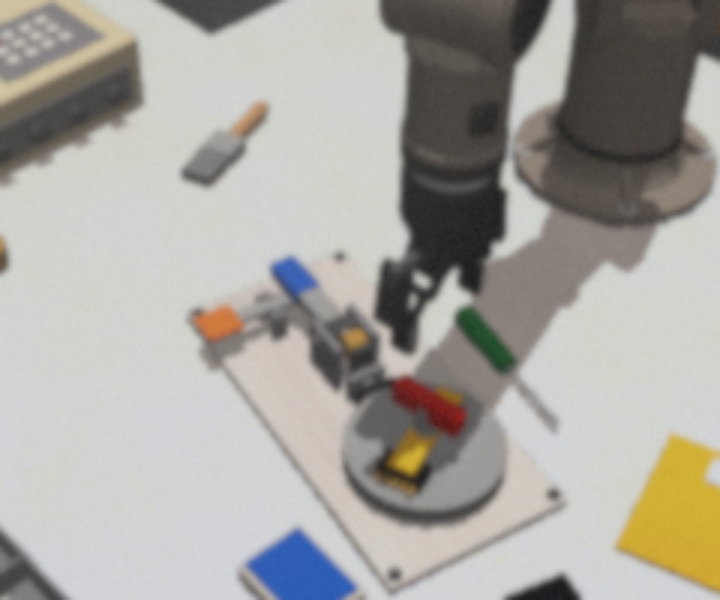

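```bash
python3 - <<'E'
from h import *
o=st()
import copy
for dz in (0,38):
    q=copy.deepcopy(o); q['tcp_pos']=o['tcp_pos']+[0,0,dz]
    print(dz,[tuple(map(float,wp(q,[*p,12])[:2])) for p in [(605.9,233.6),(439.1,271.7)]],[tuple(map(float,wp(q,[*O,h])[:2])) for h in (104,40)])
im=cv2.imread('pics/w6.png').astype(int); b,g,r=im[...,0],im[...,1],im[...,2]
m=((r>110)&(g<50)&(b<60)).astype(np.uint8); n,l,s,c=cv2.connectedComponentsWithStats(m); i=1+s[1:,4].argmax(); print(s[i],c[i],cv2.minAreaRect(np.argwhere(l==i)[:,::-1].astype(np.float32)))
E
```

```text
t 5.5 tcp [498.8 164.7 141.1] stage [ 0.4 -1.1] ydir 0.119 z [-0.001 -0.001 -1.   ] F [ 1.5 -0.4  0.2] w 85.6 j7 -0.13
0 [(420.6, 132.8), (267.4, 74.1)] [(313.7, 210.9), (313.8, 189.1)]
38 [(409.3, 129.9), (272.6, 77.5)] [(313.7, 196.7), (313.8, 179.9)]
[ 309  170   19   79 1299] [317.37413395 208.72363356] ((317.33941650390625, 208.97866821289062), (17.12012481689453, 78.15289306640625), 1.847610354423523)
```

```bash
python3 - <<'E'
from h import *
print(robot.hold_point_z,[a for a in dir(robot) if a[0]!='_']); st()
E
```

```text
18.700000000000003 ['MotionError', 'hold_point_z', 'observe']
t 5.5 tcp [498.8 164.7 141.1] stage [ 0.4 -1.1] ydir 0.119 z [-0.001 -0.001 -1.   ] F [ 1.5 -0.4  0.2] w 85.6 j7 -0.13
```

Request:
jog_arm(rows="-1 0.003 0.001 -0.03 0; -1 0.003 0.001 -0.06 0; -1 0.003 0.001 -0.075 0; -1 0.003 0.001 -0.075 0")

```text
time: 5.9
tcp_pos: [500.4, 164.6, 64.6]
tool_rot: [-2.086, -2.348, 0.007]
contact_force: [-0.6, 0.1, -0.1]
gripper_width: 85.5
```

```bash
cat > look2.py <<'E'
import sys
from h import *
n=sys.argv[1]; o=st(); save('scene','s'+n);save('wrist','w'+n)
a=cv2.imread(f'pics/w{n}.png')[20:400,130:510];b=cv2.imread(f'pics/s{n}.png')[170:290,300:420];b=cv2.resize(b,(390,390),interpolation=cv2.INTER_CUBIC);a=cv2.resize(a,(390,390))
cv2.imwrite(f'pics/c{n}.png',np.hstack([b,a])); st()
E
python3 look2.py 7
```

```text
t 5.9 tcp [500.4 164.6  64.6] stage [ 1.9 -0.9] ydir 0.118 z [-0.004 -0.002 -1.   ] F [-0.6  0.1 -0.1] w 85.5 j7 -0.06
t 6.0 tcp [502.4 165.8  66.8] stage [3.6 0.7] ydir 0.119 z [ 0. -0. -1.] F [-0.6 -0.8  0.6] w 85.3 j7 -0.06
```

View pics/c7.png

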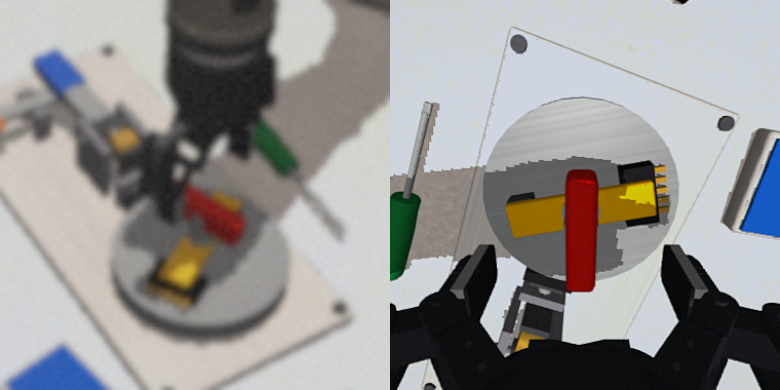

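Request:
jog_arm(rows="-1 0 0 -0.012 0; -1 0 0 -0.024 0; -1 0 0 -0.024 0")

```text
time: 6.3
tcp_pos: [501.0, 166.8, 40.9]
tool_rot: [-2.082, -2.351, 0.003]
contact_force: [-0.2, 0.9, 0.2]
gripper_width: 85.3
```

```bash
python3 look2.py 8
```

```text
t 6.3 tcp [501.  166.8  40.9] stage [2.1 1.4] ydir 0.121 z [-0.002 -0.001 -1.   ] F [-0.2  0.9  0.2] w 85.3 j7 -0.04
t 6.4 tcp [501.9 167.   42. ] stage [2.9 1.8] ydir 0.121 z [-0.001 -0.    -1.   ] F [ 0.1 -0.3  0.3] w 85.2 j7 -0.04
```

View pics/c8.png

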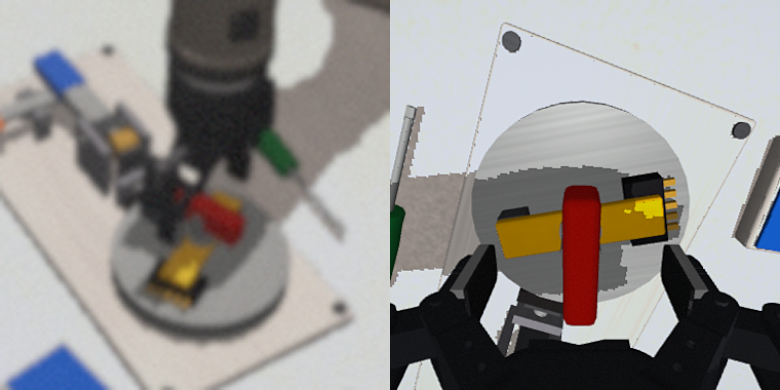

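Request:
jog_arm(rows="-1 0 0 -0.005 0; 0 0 0 -0.005 0; 1 0 0 -0.005 0; 1 0 0 -0.005 0; 1 0 0 -0.005 0", grip_force=80)

```text
time: 6.9
tcp_pos: [502.3, 167.2, 37.5]
tool_rot: [2.083, 2.352, 0.0]
contact_force: [0.3, 0.7, -0.7]
gripper_width: 28.2
```

```bash
python3 look2.py 9
```

```text
t 6.9 tcp [502.3 167.2  37.5] stage [3.2 2.1] ydir 0.121 z [ 0.  0. -1.] F [ 0.3  0.7 -0.7] w 28.2 j7 -0.04
t 7.0 tcp [502.5 167.3  37.8] stage [3.4 2.2] ydir 0.121 z [ 0.  0. -1.] F [-0.7 -0.5  4.1] w 18.8 j7 -0.04
```

View pics/c9.png

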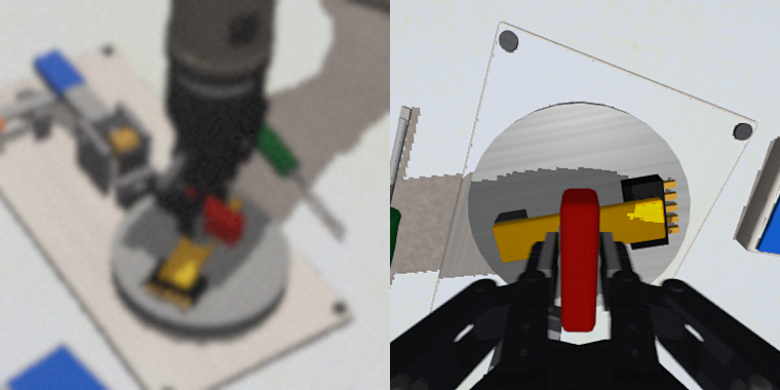

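Request:
jog_arm(rows="1 0 0 0 0; 1 0 0 0 -0.12; 1 0 0 0 -0.24; 1 0 0 0 -0.36; 1 0 0 0 -0.48")

```text
time: 7.5
tcp_pos: [502.2, 167.3, 37.8]
tool_rot: [-2.586, -1.783, -0.001]
contact_force: [-2.0, -1.0, 6.2]
gripper_width: 18.7
```

Request:
jog_arm(rows="1 0 0 0 -0.12; 1 0 0 0 -0.24; 1 0 0 0 -0.36; 1 0 0 0 -0.48; 1 0 0 0 -0.6")

```text
time: 8.0
tcp_pos: [502.0, 167.5, 37.8]
tool_rot: [-2.997, -0.94, 0.0]
contact_force: [-3.0, 0.2, 6.3]
gripper_width: 18.8
```

```bash
python3 look2.py 10; python3 -c "
from h import *
print(robot.observe()['ft_torque'])"
```

```text
t 8.0 tcp [502.  167.5  37.8] stage [2.9 2.2] ydir -0.963 z [-0.     0.001 -1.   ] F [-3.   0.2  6.3] w 18.8 j7 -0.89
t 8.1 tcp [502.  167.5  37.7] stage [2.9 2.2] ydir -0.962 z [-0.  0. -1.] F [-2.7 -0.1  8.3] w 18.8 j7 -0.89
[-0.04311535  0.63091053 -0.11659629]
```

View pics/c10.png

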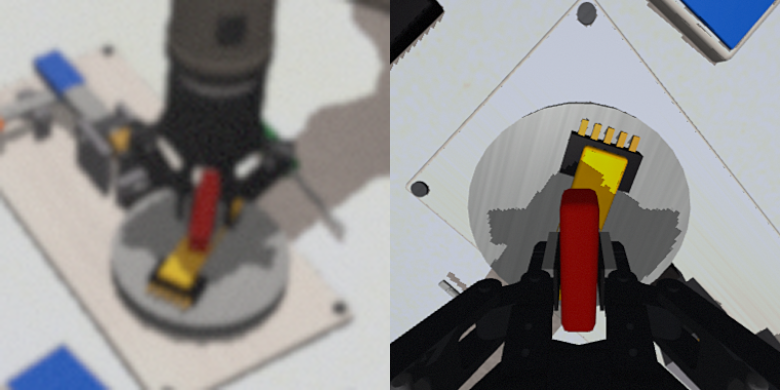

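Request:
jog_arm(rows="1 0 0 0 -0.1; 1 0 0 0 -0.2; 1 0 0 0 -0.28; 1 0 0 0 -0.32; 1 0 0 0 -0.32")

```text
time: 8.6
tcp_pos: [501.9, 167.6, 37.7]
tool_rot: [-3.108, -0.456, 0.001]
contact_force: [-2.5, -0.1, 8.4]
gripper_width: 19.0
```

```bash
python3 look2.py 11; python3 -c "
from h import *
print(robot.observe()['ft_torque'])"
```

```text
t 8.6 tcp [501.9 167.6  37.7] stage [2.8 2.3] ydir -1.279 z [-0.001  0.    -1.   ] F [-2.5 -0.1  8.4] w 19.0 j7 -1.14
t 8.7 tcp [501.9 167.6  37.7] stage [2.7 2.4] ydir -1.278 z [-0.001  0.001 -1.   ] F [-2.2  0.7  7.3] w 18.7 j7 -1.14
[0.03165944 0.64531526 0.1081329 ]
```

View pics/c11.png

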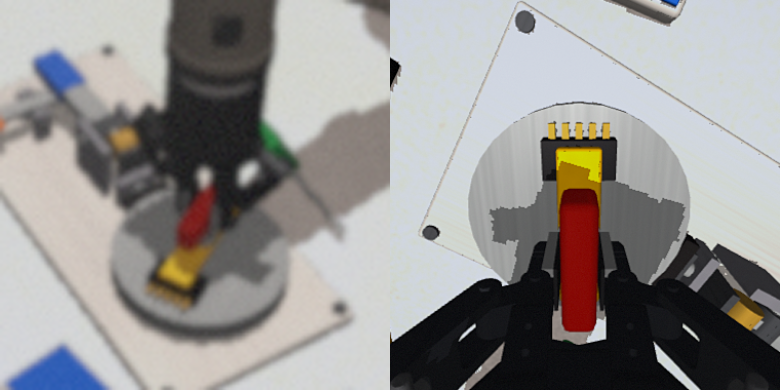

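Request:
jog_arm(rows="1 0 0 0 -0.02; 1 0 0 0 -0.04; 1 0 0 0 -0.06; 1 0 0 0 -0.06")

```text
time: 9.1
tcp_pos: [501.9, 167.6, 37.7]
tool_rot: [-3.12, -0.368, 0.001]
contact_force: [-3.2, -0.1, 8.6]
gripper_width: 19.1
```

```bash
python3 look2.py 12; python3 -c "
from h import *
print(robot.observe()['ft_torque'])"
```

```text
t 9.1 tcp [501.9 167.6  37.7] stage [2.8 2.3] ydir -1.336 z [-0.001  0.    -1.   ] F [-3.2 -0.1  8.6] w 19.1 j7 -1.19
t 9.2 tcp [501.9 167.6  37.7] stage [2.8 2.3] ydir -1.336 z [-0.001  0.    -1.   ] F [-4.2 -1.   8.4] w 18.7 j7 -1.18
[-0.0670901   0.62642796  0.896705  ]
```

View pics/c12.png

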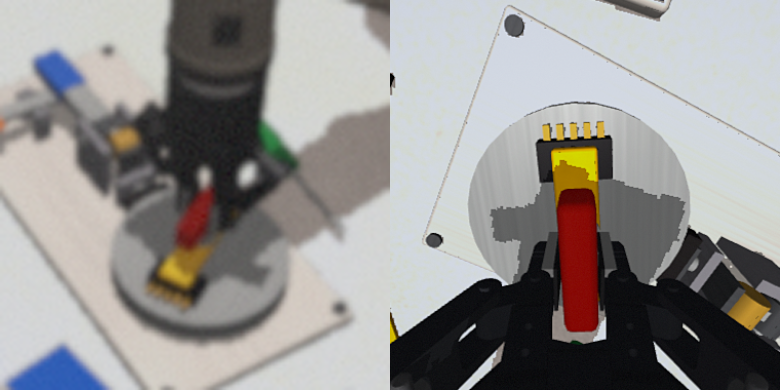

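Request:
jog_arm(rows="1 0 0 0 0.02; -1 0 0 0 0.02; -1 0 0 0 0.02; -1 0 0 0 0.02; -1 0 0 0.02 0.02")

```text
time: 9.7
tcp_pos: [500.6, 166.7, 55.8]
tool_rot: [3.115, 0.394, -0.005]
contact_force: [-0.2, 0.8, -0.0]
gripper_width: 75.5
```

Request:
jog_arm(rows="-1 0 0 0.04 0; -1 0 0 0.08 0; -1 0 0 0.1 0; -1 0 0 0.1 0")

```text
time: 10.1
tcp_pos: [504.3, 167.7, 159.9]
tool_rot: [-3.115, -0.393, -0.008]
contact_force: [-0.1, -0.1, 0.2]
gripper_width: 85.6
```

```bash
python3 look2.py 13; python3 - <<'E'
from h import *
im=cv2.imread('pics/w13.png').astype(int); b,g,r=im[...,0],im[...,1],im[...,2]
m=((r>110)&(g<50)&(b<60)).astype(np.uint8); n,l,s,c=cv2.connectedComponentsWithStats(m); i=1+s[1:,4].argmax(); print(s[i],cv2.minAreaRect(np.argwhere(l==i)[:,::-1].astype(np.float32)))
E
```

```text
t 10.1 tcp [504.3 167.7 159.9] stage [5. 3.] ydir -1.319 z [ 0.005  0.003 -1.   ] F [-0.1 -0.1  0.2] w 85.6 j7 -1.33
t 10.2 tcp [502.  167.5 157.1] stage [2.9 2.3] ydir -1.319 z [ 0.     0.001 -1.   ] F [-0.  -0.5 -1.2] w 85.4 j7 -1.33
[ 304  166   19   75 1160] ((313.0, 203.0), (74.0, 18.0), 90.0)
```

View pics/w13.png

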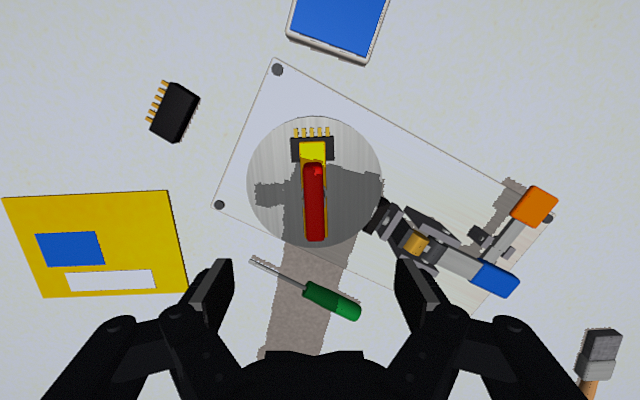

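Request:
jog_arm(rows="0 0.008 -0.048 0 -0.1; 1 0.016 -0.096 0 -0.2; 1 0.024 -0.144 0 -0.3; 1 0.032 -0.192 0 -0.4; 1 0.04 -0.24 0 -0.466")

```text
time: 10.7
tcp_pos: [541.2, -74.3, 155.6]
tool_rot: [3.122, -0.341, -0.004]
contact_force: [0.3, 1.0, 0.7]
gripper_width: 12.5
```

Request:
jog_arm(rows="1 0 0 -0.04 0; 1 0 0 -0.08 0; 1 0 0 -0.12 0; 1 0 0 -0.13 0; 1 0 0 -0.13 0")

```text
time: 11.2
tcp_pos: [540.2, -73.1, 25.5]
tool_rot: [3.122, -0.337, -0.007]
contact_force: [0.6, -0.1, 0.2]
gripper_width: -0.1
```

```bash
python3 - <<'E'
from h import *
o=st(); save('wrist','w14'); save('scene','s14'); print(wp(o,o['tcp_pos'])[:2], wp(o,[*S(92,-225),50])[:2])
a=cv2.imread('pics/w14.png');b=cv2.imread('pics/s14.png')[130:250,240:360]
cv2.imwrite('pics/c14.png',np.hstack([cv2.resize(b,(320,320)),cv2.resize(a[40:360,160:600],(440,320))]));st()
E
```

```text
t 11.2 tcp [540.2 -73.1  25.5] stage [  91.3 -224.7] ydir -1.786 z [-0.005 -0.001 -1.   ] F [ 0.6 -0.1  0.2] w -0.1 j7 -1.1
(np.float64(314.0), np.float64(231.2)) (np.float64(314.5), np.float64(247.1))
t 11.3 tcp [542.8 -73.4  28.2] stage [  93.9 -224.4] ydir -1.785 z [ 0.001 -0.001 -1.   ] F [-0.4 -0.6  0.6] w -0.3 j7 -1.1
```

View pics/c14.png

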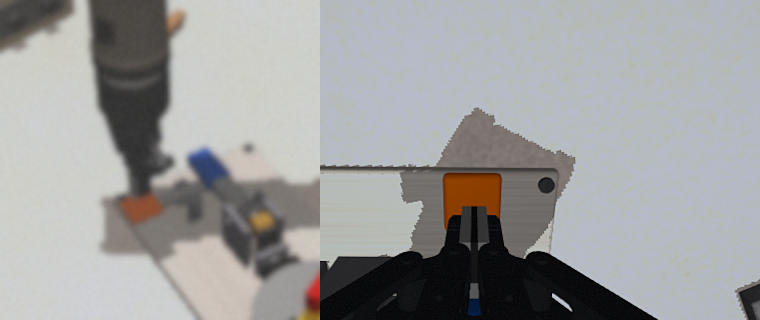

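Request:
jog_arm(rows="1 0 0 -0.012 0; 1 0 0 -0.022 0; 1 0 0 -0.03 0; 1 0 0 -0.036 0; 1 0 0 -0.038 0")

```text
time: 11.8
tcp_pos: [541.7, -72.6, -11.4]
tool_rot: [-3.123, 0.336, 0.002]
contact_force: [0.9, 0.7, 1.2]
gripper_width: -0.3
```

```bash
python3 - <<'E'
from h import *
o=st(); save('wrist','w15'); save('scene','s15')
a=cv2.imread('pics/w15.png');b=cv2.imread('pics/s15.png')[130:250,240:360]
cv2.imwrite('pics/c15.png',np.hstack([cv2.resize(b,(320,320)),cv2.resize(a[40:360,160:600],(440,320))]));st()
E
```

```text
t 11.8 tcp [541.7 -72.6 -11.4] stage [  92.7 -223.9] ydir -1.785 z [-0.001  0.    -1.   ] F [0.9 0.7 1.2] w -0.3 j7 -1.05
t 11.9 tcp [541.5 -72.6 -11.2] stage [  92.5 -224. ] ydir -1.785 z [-0.001  0.    -1.   ] F [1.5 0.5 0.4] w -0.1 j7 -1.05
```

View pics/c15.png

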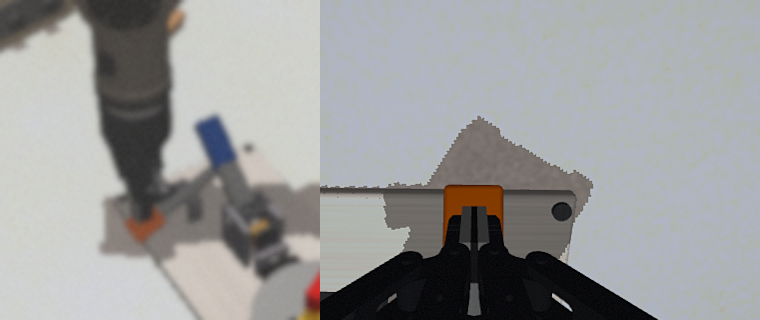

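Request:
jog_arm(rows="1 0 0 0.02 0; 1 0.002 0 0.05 0; 1 0.005 0 0.1 0; 1 0.005 0 0.15 0; 1 0.005 0 0.2 0")

```text
time: 12.4
tcp_pos: [545.7, -73.0, 190.6]
tool_rot: [3.123, -0.337, -0.004]
contact_force: [0.7, 0.8, 0.4]
gripper_width: -0.0
```

Request:
jog_arm(rows="1 0 -0.04 0 0; 1 0 -0.08 0 0; 1 0 -0.12 0 0; 1 0 -0.12 0 0; 1 0 -0.12 0 0")

```text
time: 12.9
tcp_pos: [545.9, -193.7, 188.9]
tool_rot: [-3.123, 0.341, 0.002]
contact_force: [0.4, 1.2, -1.0]
gripper_width: 0.1
```

```bash
python3 - <<'E'
from h import *
st(); save('top','t16'); save('scene','s16'); save('top','t17')
a=cv2.imread('pics/t16.png')[140:280,190:400];b=cv2.imread('pics/s16.png')[120:300,250:430]
cv2.imwrite('pics/c16.png',np.hstack([cv2.resize(b,(320,320)),cv2.resize(a,(480,320))]))
d=lambda f:cv2.imread(f'pics/{f}.png').astype(int)
A,B=d('t16'),d('t17'); print(np.abs(A-B)[160:240,230:300].mean())
im=A; b,g,r=im[...,0],im[...,1],im[...,2]; U,V=np.meshgrid(range(640),range(400)); roi=(U>215)&(U<385)&(V>155)&(V<270)
for nm,m,z in (('red',(r>140)&(g<60)&(b<60),104),('yel',(r>140)&(g>130)&(b<80),62)):
    p=np.argwhere(m&roi)[:,::-1]; w=np.array([ray('top',u,v,z)[:2] for u,v in p]); e,vec=np.linalg.eigh(np.cov(w.T)); print(nm,len(p),w.mean(0),np.arctan2(vec[1,1],vec[0,1])%np.pi)
st()
E
```

```text
t 12.9 tcp [ 545.9 -193.7  188.9] stage [ 122.5 -341.4] ydir -1.788 z [-0.001  0.001 -1.   ] F [ 0.4  1.2 -1. ] w 0.1 j7 -1.08
1.4065476190476192
red 124 [500.42369124 165.45768351] 0.3448365683486103
yel 88 [491.20785534 155.84482696] 0.46615408095830224
t 13.05 tcp [ 547.1 -191.1  188.7] stage [ 123.1 -338.6] ydir -1.783 z [-0.001  0.001 -1.   ] F [ 0.6  0.5 -0.4] w 0.4 j7 -1.08
```

View pics/c16.png

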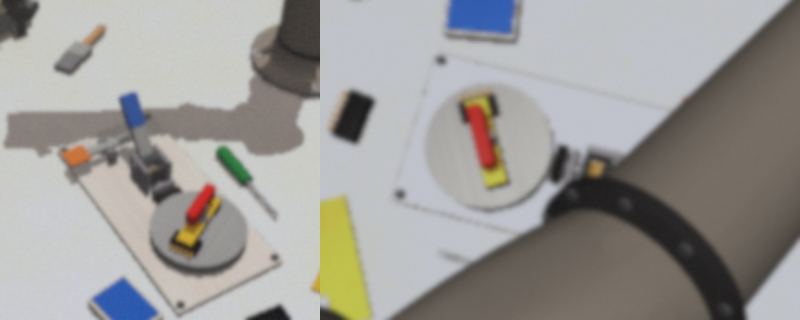

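View pics/s16.png

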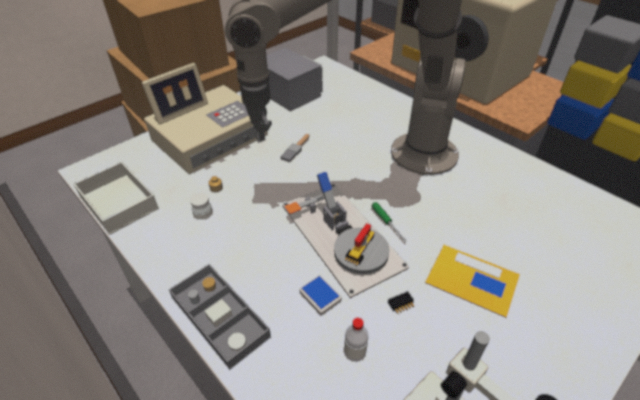

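```bash
python3 - <<'E'
from h import *
im=cv2.imread('pics/w13.png').astype(int); b,g,r=im[...,0],im[...,1],im[...,2]
U,V=np.meshgrid(range(640),range(400)); roi=(U>270)&(U<360)&(V>130)&(V<250)
y=(r>90)&(g>60)&(b<60)&roi&(r-b>60); R=(r>90)&(g<50)&(b<60)&roi
for nm,m in(('y',y|R),('R',R)):
    rows=[v for v in range(150,238) if m[v].any()]; L=[np.argwhere(m[v])[0,0] for v in rows]; G=[np.argwhere(m[v])[-1,0] for v in rows]
    print(nm,rows[0],rows[-1],np.polyfit(rows,L,1),np.polyfit(rows,G,1),L[::12],G[::12])
E
```

```text
y 150 237 [6.52055229e-02 2.89735004e+02] [2.52544821e-02 3.20363258e+02] [np.int64(299), np.int64(300), np.int64(301), np.int64(301), np.int64(304), np.int64(303), np.int64(304), np.int64(304)] [np.int64(325), np.int64(325), np.int64(325), np.int64(325), np.int64(326), np.int64(326), np.int64(326), np.int64(327)]
R 166 237 [3.94880700e-02 2.96654265e+02] [3.19956267e-02 3.15719548e+02] [np.int64(311), np.int64(303), np.int64(304), np.int64(305), np.int64(305), np.int64(306)] [np.int64(322), np.int64(321), np.int64(322), np.int64(322), np.int64(322), np.int64(324)]
```

```bash
python3 - <<'E'
from h import *
print(order.close_job())
E
```

```text
the job is handed in; nothing more can be done
None
```

I locked the clamp, turned the wing nut clockwise to its stop, and pressed the release lever so the handle sprang open. Then I backed the arm clear and handed the job in at about 13 s. No verdict was reported.

**Last checks**
- **Wing nut:** the wrist moment rose to about 0.9 N m at the stop. With the gripper off, the bar's edges lay within about 0.02 rad of the strap's in the wrist picture.
- **Clamp and lever:** in the last scene picture the handle stands open and the orange pad is back up. I judged this by eye and did not measure the angles.
- **Turntable:** two top pictures 0.1 s apart showed only small differences over it, at about noise level.
- **Loose things:** those I could see look where they were, but I did not measure them.
- **Robot:** it stands clear of everything, with only noise on the force reading.

**What disagreed**
- **Fingertips:** they ended about 38 mm short of the reported TCP, both in the pictures and on contact. My first push on the handle therefore missed it. I allowed for the 38 mm in every move after that.
- **Bar and strap angle:** the last top picture gave 0.34 rad for the bar and 0.47 rad for the strap. The bar partly hides the strap in that view, so I relied on the wrist picture and the moment at the stop instead.

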